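Wind film from the bulk loader with its loose crank

ROBOT

A 6-joint arm with a two-finger parallel gripper is mounted at the origin on the work surface. World frame = base frame: x ahead of the robot, y to its left, z up, the work surface at z = 0. Lengths are in m, angles in rad, forces in N, time in s.
With the tool pointing down it reaches from about 0.375 to 0.9 m from the base axis. Payload 3.1 kg.
Tool frame: the origin (TCP) lies at the centre of the arm's flange, where the gripper is bolted on; the fingertips stand 182 mm ahead of it and the grasp point (between the pads) lies 164 mm ahead of it; z points along the fingers, y is the line along which they close (so a half turn about z gives the same grasp; the last joint's range is limited). The gripper opens to 87 mm and grips with 3 to 60 N. Pads are 19 mm wide; open, the fingers measure 117 mm over their backs; the gripper's body (75 mm by 190 mm) begins 51 mm behind the grasp point.
Start: joints at [-1.508, 0.527, 1.433, -0, 1.181, -0.178], TCP at [0.15, -0.607, 0.405] pointing down, gripper open.
Joint ranges: [-3.08, 3.08], [-0.75, 2.2], [0.22, 2.44], [-1.43, 4.57], [0, 2.65], [-2.85, 2.85]. Speed limits (rad/s): [2.79, 2.79, 3.14, 3.14, 3.14, 3.14].

INTERFACE

Orientations are given as a unit quaternion [x, y, z, w].
In Python, from rig import * gives the robot as it stands.
- The arm moves only by the tool move_arm, never from a script. Its argument "commands" is a list that holds one entry, the list of rows, each a list of 6 numbers: the shift along the tool's x, y, z in units of 40 mm (1.0 is 40 mm), then the turn, a rotation vector about the tool's x, y, z in rad. A call has 1 to 12 rows; each row is the pose to reach, as a shift and turn from the pose commanded when the call began, along the tool's axes at that moment; what a row does not reach only later rows make up. A row lasts 1/8 s, in which the tool goes at most 62.5 mm and 10.7 degrees, less where a joint would pass 70% of its speed; a pose out of reach is approached as far as the arm can. A call with a gripper value outside its range is refused whole. "claw" is the closure, from -1 (fully open) to 1 (shut), so that 0 is half open, set as the call begins (left out, the last holds). The fingers move at their own pace and stop on an object; "squeeze" is the grip in N (left out, the last holds). Time passes only in rows, so rows that repeat a pose let the fingers close. It gives the time, the measured TCP pose, the force, the opening and the grip force at its end, in the units of the state.
- get_obs(): the state, without advancing time (a new reading comes with each control period).
- camera(name): name is "scene" or "side" or "wrist"; returns a dict with "pixels" (384x512x3 uint8, blue, green, red), "range_z" (384x512 float32, m along the optical axis (not along the pixel's ray), 0 where there is no reading), "camera_matrix" (3x3 intrinsics, pixels), "extrinsics" (4x4, takes a point from world to camera coordinates). Camera axes: x right, y up, looking along -z (the intrinsics and any distortion apply to the point x, -y, -z); pixel columns grow to the right and rows downward; lengths in m; the calibration is good to about 2 mm. A picture is of the moment at which its call begins.
- hand_in(): hands the job in; it is judged then, once.
The state is a dict: "time": time; "q": joint angles; "joint_velocities": joint speeds; "joint_torque": joint torques, N m; "position": TCP position; "tool_rot": TCP orientation; "ft_force": force on the tool from outside, world axes, zero at the start; "moment": the same for the moment, N m; "grip_width": finger opening in m; "grip_force": force on a finger pad.
Only numpy, scipy, OpenCV 4.12 (cv2) and the standard library are available. Lean on these libraries where they do the work, as an engineer would, in place of code of your own. Each camera call takes 0.05 s, during which the arm holds its last target. There are 200 camera calls.

TASK

Start loading the film cassette in the bulk film loader: swing the cover of its cassette chamber fully shut, then pick up the loose crank, push it fully home on the loader's square shaft and take up the film's leader with two full turns clockwise (seen looking down onto the end of the shaft). Leave the crank fully home on the shaft, hands off, and do not shift or knock over the tank, the canisters or the lens cap.

Things in the scene. Friction and masses are not known exactly. Their poses are not given: they have to be found in the camera images.
- loader: Black bulk film loader lying on a white rest that slopes 30 deg, fixed to the shelf. Origin on the shelf under its middle; z up, x horizontal the way the slope rises, y left. Slope normal = shaft axis = (-0.5, 0, 0.866), up-slope = (0.866, 0, 0.5) in this frame. Drum 124 mm across at its +y end, box-shaped cassette chamber at -y. 210 mm wide; x from -85 (overhang) to 60 mm.
- collar (a point): Centre of the top of the round collar (24 mm across) at the foot of the square drive shaft, on the chamber. z points out along the shaft (slope normal), x and y are square to the shaft's flats and turn with it. Top is 6 mm above the shut cover's face and 9 mm above the drum's.
- shaft_tip (a point): Tip of the loader's square drive shaft, 25 mm out from collar along the axis; same axes. Steel, 12 mm square for 20 mm above the collar, then a 5 mm conical nose.
- winder (a joint): Turn of the square shaft in rad, growing as it is wound clockwise (looking down onto the shaft's end); a full turn is 6.28. Starts anywhere from -0.7 to 0.7. Stiff (about 0.05 N m), stays where it is left.
- cover_hinge (a point): Middle of the hinge line of the chamber's cover, fixed on the loader, axes as loader. The line runs along the loader's y at the chamber's upper edge, 54 mm up the slope from the shaft's axis and 8 mm below the collar's top along the normal.
- cover_edge (a point): Middle of the free end of the chamber's cover, 84 mm from the hinge line; moves with the cover. The cover is a grey plate 66 mm wide, 4 mm thick (2 mm either side of the hinge line). From 38 mm from the hinge to the free end the middle 27 mm of its width is cut out, so that it closes round the shaft and its bearing bridge. A small tab sticks out at the free end.
- cover (a joint): Opening of the chamber's cover in rad: 0 shut, lying in the sloping face; 1.57 standing square to the sloping face. Starts at 0.8 to 1.6. Stays where it is left (about 0.03 N m friction), no latch.
- crank_hub (a point): Centre, half-way up, of the hub of the loose aluminium crank (0.1 kg), which lies on the shelf socket down. Hub 26 mm square, 36 mm high, sides along x and y; z up out of its closed top, x along the arm to the knob. The arm is 16 mm wide, 8 mm thick, flush with the hub's underside, its round end 60 mm from the hub's axis.
- crank_foot (a point): Centre of the socket's mouth in the underside of the crank's hub, 18 mm below crank_hub; same axes. Socket 14 mm square, 28 mm deep, sides along x and y: it fits the shaft in four positions a quarter turn apart. Fully home, the underside lies on the collar; left alone there, the crank can lean by up to 0.1 rad in its play.
- crank_knob (a point): Centre of the crank's black round knob, 50 mm from the hub's axis along the crank's x and 28 mm above the underside. Upright cylinder 18 mm across, from 8 to 48 mm above the underside, spinning freely on its own axis. Axes as the crank's.
- tank_mid (a point): Bystander: black plastic film tank with a twist cap, 97 mm across, 122 mm high, loose, upright; this is the point half-way up its axis.
- can_low_mid (a point): Bystander: lower of two stacked blue film canisters, 35 mm across, 52 mm high, loose; its centre.
- can_up_mid (a point): Bystander: the canister standing on the lower one, same size; its centre.
- lens_cap_mid (a point): Bystander: chrome lens cap lying flat, 60 mm across, 10 mm high; its centre.
- crusher_mid (a point): Bystander: grey plastic lever canister crusher, fixed to the shelf, base 130 mm long along its x and 66 mm wide, lever bar up to 110 mm above the shelf; the point 50 mm above the middle of its base.

How it is judged:
On the way, in this order (a step that is already met when the one before it is completed fails the run):
1. the chamber's cover is shut, before the crank is put on (value of joint cover below 0.06 rad and distance between crank_foot and collar above 0.03 m), for 0.2 s.
2. the crank is fully home on the square shaft (distance between crank_foot and collar below 0.004 m and angle between the z axis of crank_foot and the z axis of collar, either way round below 0.15 rad and value of joint winder below 2 rad), for 0.2 s.
3. the crank, still on the shaft, has wound it two turns (value of joint winder above 11.2 rad and distance between crank_foot and collar below 0.008 m), for 0.1 s.
At the end, for the whole second after the job is handed in: Cover shut (under 0.06 rad); crank left fully home on the shaft (underside within 4 mm of the collar, axes within 0.15 rad); shaft at rest, wound clockwise by two turns (reads 11.2 to 14.0 rad: from any start, two turns to within about an eighth of a turn) (value of joint winder between 11.2 and 14 rad and velocity of joint winder between -0.1 and 0.1 rad/s and value of joint cover below 0.06 rad and distance between crank_foot and collar below 0.004 m and angle between the z axis of crank_foot and the z axis of collar, either way round below 0.15 rad); the robot touches nothing.
It fails at once if the tank is shifted or tipped (distance of tank_mid from where it was at the start of the episode above 0.02 m or angle between tank_mid's own z axis and vertical above 0.4 rad).
It fails at once if a canister is shifted or knocked over (distance of any of can_low_mid, can_up_mid from where it was at the start of the episode above 0.02 m or angle between any of can_low_mid, can_up_mid's own z axis and vertical above 0.4 rad).
It fails at once if the lens cap is shifted (distance of lens_cap_mid from where it was at the start of the episode above 0.02 m).
It also fails if it takes over 69 s, if anything falls off the work surface, if the arm or the gripper's body presses on something with over 40 N, if the wrist force passes 120 N, or if a joint passes its speed limit or range.

## Working session

There is one attempt and no reset: what is moved stays moved. The work goes in short steps, Python scripts to look and compute and a tool call to move; the robot and the scene stay as the last step left them, time stands still between calls to the robot, and variables do not carry over. Pictures are saved under pics/ and viewed, at most 10 in all, crops included, and the job is handed in when it is done.

Besides the shell and the picture viewer there is one more tool, called after "Call:" as name(argument=value, ...), one argument or row to a line, values as JSON. move_arm: Moves the arm, as the interface text tells. Its arguments: {"type":"object","properties":{"commands":{"type":"array","items":{"type":"array","items":{"type":"array","items":{"type":"number"}}}},"claw":{"type":"number"},"squeeze":{"type":"number"}},"required":["commands"]}

```bash
ls; mkdir -p pics
cat > h.py <<'E'
from rig import *
import numpy as np, cv2
from scipy.spatial.transform import Rotation as R
def pts(c):
    K=np.array(c["camera_matrix"]);E=np.array(c["extrinsics"]);z=c["range_z"]
    v,u=np.mgrid[0:z.shape[0],0:z.shape[1]]
    X=np.stack([(u-K[0,2])/K[0,0]*z,-(v-K[1,2])/K[1,1]*z,-z],-1)
    return (X-E[:3,3])@E[:3,:3]
E
python3 - <<'E'
from h import *
o=get_obs();print({k:np.round(v,3) for k,v in o.items()})
for n in("scene","side","wrist"):
    c=camera(n);cv2.imwrite(f"pics/{n}0.png",c["pixels"]);np.savez(f"{n}0.npz",**c)
    E=np.array(c["extrinsics"]);print(n,np.round(-E[:3,:3].T@E[:3,3],3),np.round(c["camera_matrix"],1).tolist(),(c["range_z"]>0).mean(),[k for k in c])
E
```

```text
pics
{'time': np.float64(0.0), 'q': array([-1.507,  0.528,  1.434, -0.   ,  1.181, -0.179]), 'joint_velocities': array([ 0.001,  0.001, -0.001, -0.001, -0.   ,  0.001]), 'joint_torque': array([  0.   , -44.004, -17.659,   0.063,   0.058,  -0.   ]), 'position': array([ 0.15 , -0.606,  0.404]), 'tool_rot': array([ 0.993,  0.121,  0.   , -0.001]), 'ft_force': array([0.066, 0.015, 0.317]), 'moment': array([ 0.004, -0.003,  0.012]), 'grip_force': np.float64(0.0), 'grip_width': np.float64(0.087)}
scene [ 0.9   -0.259  0.913] [[350.4, 0.0, 253.8], [0.0, 350.4, 192.7], [0.0, 0.0, 1.0]] 0.9958089192708334 ['pixels', 'range_z', 'camera_matrix', 'extrinsics']
side [ 0.521 -0.525  0.604] [[370.7, 0.0, 260.3], [0.0, 370.7, 186.8], [0.0, 0.0, 1.0]] 0.9961446126302084 ['pixels', 'range_z', 'camera_matrix', 'extrinsics']
wrist [ 0.223 -0.589  0.384] [[273.9, 0.0, 257.6], [0.0, 273.9, 193.0], [0.0, 0.0, 1.0]] 0.9958394368489584 ['pixels', 'range_z', 'camera_matrix', 'extrinsics']
```

View pics/scene0.png

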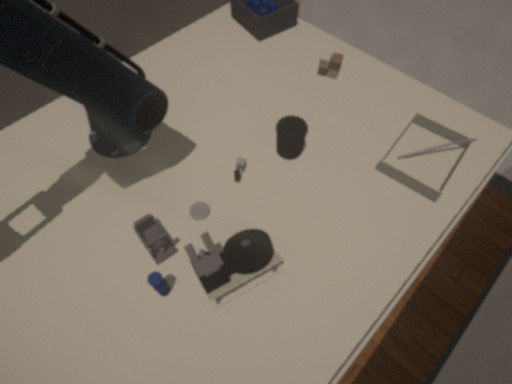

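View pics/side0.png

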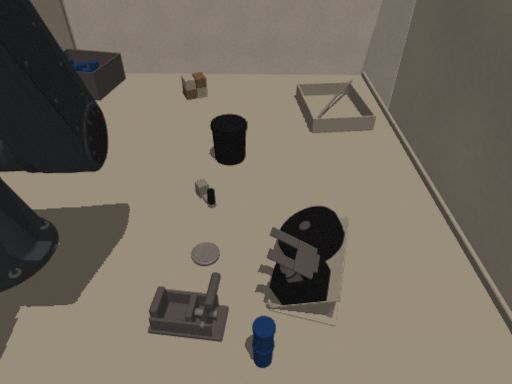

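The scene view shows the crank at about (240,168), loader drum at (248,250), open cover at (208,255), canisters at (158,283), lens cap at (200,210), crusher at (155,238) and tank at (291,137). The side view shows the same items, with the crank at (207,192) and the loader at (305,255).

Run:
```python
from h import *
for n,ps in(("scene",[(240,163),(237,176),(200,210),(291,125),(158,275),(230,240),(262,240),(250,265),(222,300),(282,262),(213,270),(207,243),(193,250),(215,262)]),("side",[(202,186),(211,196),(205,254),(229,125),(264,325),(305,225),(320,240),(285,240),(310,262),(290,270),(300,290),(345,240),(335,315),(270,308)])):
    c=dict(np.load(f"{n}0.npz"));P=pts(c)
    for u,v in ps: print(n,(u,v),np.round(np.median(P[v-1:v+2,u-1:u+2].reshape(-1,3),0),3),c["pixels"][v,u])
c=dict(np.load("side0.npz"))
a=cv2.resize(c["pixels"][190:330,230:370],None,fx=4,fy=4,interpolation=cv2.INTER_CUBIC)
b=cv2.resize(c["pixels"][170:220,180:230],(240,240),interpolation=cv2.INTER_CUBIC)
im=np.zeros((560,800,3),np.uint8);im[:,:560]=a;im[:240,560:]=b
c=dict(np.load("scene0.npz"));im[250:490,560:]=cv2.resize(c["pixels"][225:305,180:260],(240,240),interpolation=cv2.INTER_CUBIC)
cv2.imwrite("pics/crop.png",np.clip(im*1.8,0,255).astype(np.uint8))
```

```text
scene (240, 163) [0.405 0.18  0.036] [107 116 125]
scene (237, 176) [0.433 0.139 0.033] [43 52 54]
scene (200, 210) [ 0.428 -0.011  0.007] [107 114 124]
scene (291, 125) [0.463 0.346 0.122] [42 47 51]
scene (158, 275) [ 0.541 -0.223  0.104] [91 64 53]
scene (230, 240) [ 0.584 -0.032  0.067] [40 48 52]
scene (262, 240) [0.654 0.016 0.1  ] [47 53 58]
scene (250, 265) [ 0.68  -0.051  0.098] [37 43 46]
scene (222, 300) [ 0.667 -0.145  0.005] [121 137 148]
scene (282, 262) [0.709 0.041 0.   ] [ 91 102 110]
scene (213, 270) [ 0.629 -0.126  0.116] [76 79 86]
scene (207, 243) [ 0.578 -0.094  0.139] [84 89 97]
scene (193, 250) [ 0.566 -0.129  0.138] [ 88  93 101]
scene (215, 262) [ 0.62  -0.11   0.121] [82 87 94]
side (202, 186) [0.406 0.177 0.036] [ 87  97 103]
side (211, 196) [0.43  0.137 0.036] [16 14 17]
side (205, 254) [ 0.428 -0.016  0.009] [ 98 102 111]
side (229, 125) [0.468 0.323 0.119] [19 19 22]
side (264, 325) [ 0.542 -0.233  0.105] [90 51 23]
side (305, 225) [ 0.628 -0.018  0.094] [63 65 71]
side (320, 240) [ 0.648 -0.069  0.107] [23 22 23]
side (285, 240) [ 0.58  -0.099  0.14 ] [71 74 82]
side (310, 262) [ 0.62  -0.131  0.121] [71 75 80]
side (290, 270) [ 0.59  -0.126  0.095] [62 67 71]
side (300, 290) [ 0.605 -0.156  0.079] [16 16 16]
side (345, 240) [ 0.704 -0.043  0.078] [106 122 132]
side (335, 315) [ 0.674 -0.156  0.005] [120 139 150]
side (270, 308) [ 0.558 -0.142  0.005] [76 86 93]
```

View pics/crop.png

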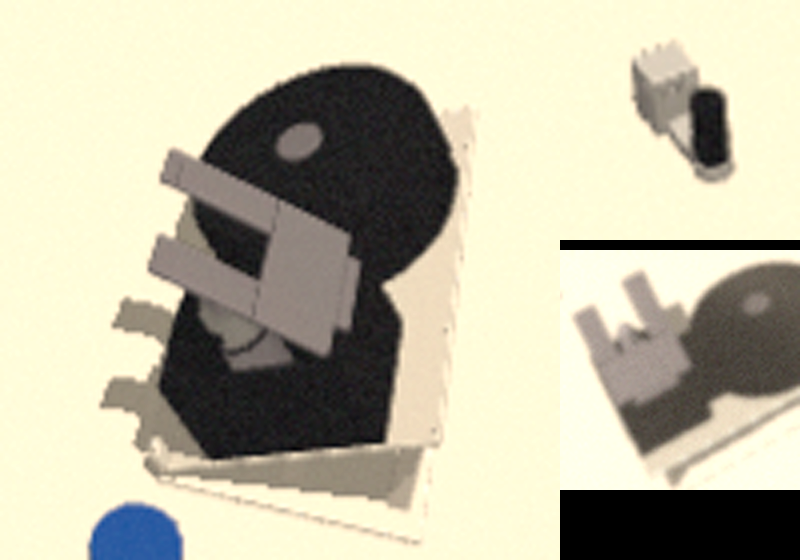

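The crop shows the cover about half open, with prongs towards the robot and the wide hinge part on the far side. The bridge and collar sit partly hidden below it. The crank is at the upper right, knob towards the camera.

```bash
cat >> h.py <<'E'
def plane(P,tol=.002,it=300):
    g=np.random.default_rng(0);b=None
    for _ in range(it):
        s=P[g.choice(len(P),3,0)];n=np.cross(s[1]-s[0],s[2]-s[0]);l=np.linalg.norm(n)
        if l<1e-9: continue
        m=abs((P-s[0])@(n/l))<tol
        if b is None or m.sum()>b.sum(): b=m
    c=P[b].mean(0);n=np.linalg.svd(P[b]-c,full_matrices=False)[2][2];n*=np.sign(n[2]);return c,n,b
E
cat > m1.py <<'E'
from h import *
for n in("scene","side"):
    c=dict(np.load(f"{n}0.npz"));P=pts(c);px=c["pixels"].astype(int);g=px.sum(2)/3
    box=(P[...,0]>.53)&(P[...,0]<.74)&(P[...,1]>-.2)&(P[...,1]<.08)&(P[...,2]>.03)
    lo,hi=(55,70) if n=="scene" else (35,55)
    D=P[box&(g<lo)];C=P[box&(g>hi)&(px.max(2)-px.min(2)<25)]
    cd,nd,bd=plane(D); cc,nc,bc=plane(C)
    print(n,"drum plane",cd.round(4),nd.round(3),bd.sum(),"cover",cc.round(4),nc.round(3),bc.sum())
    up=np.array([-nd[0],-nd[1],0]);up/=np.linalg.norm(up);N=.866*np.array([0,0,1])-.5*up;U=.866*up+.5*np.array([0,0,1]);Y=np.cross([0,0,1],up)
    Q=C[bc]; ly=np.percentile((Q-cc)@Y,[1,99]);print("yaw",np.arctan2(up[1],up[0]),"y ext",ly,"open",np.arccos(nd@nc), "hingedir",np.cross(nc,nd).round(3),Y.round(3))
    # hinge: cover mid-plane (2mm under outer face) and drum face +1mm
    A=np.array([nc,N,Y]);b=[nc@cc-.002,N@cd+.001,Y@cc+ly.mean()]
    H=np.linalg.solve(A,b);S=H-.054*U;print("hinge",H.round(4),"collar",(S+.008*N).round(4),"tip",(S+.033*N).round(4),"N",N.round(3))
    Z=P[(P[...,0]>.37)&(P[...,0]<.46)&(P[...,1]>.10)&(P[...,1]<.21)&(P[...,2]>.03)]
    print("crank hub",np.median(Z[Z[:,1]>.16],0).round(4),"knob",np.median(Z[(Z[:,1]<.15)&(Z[:,2]>.042)],0).round(4),Z[:,2].max().round(4))
E
python3 m1.py
```

```text
scene drum plane [ 0.6346 -0.0308  0.0955] [-0.48   0.098  0.872] 677 cover [ 0.5966 -0.1206  0.1291] [ 0.345 -0.096  0.934] 617
yaw -0.2004954137400902 y ext [-0.03355708  0.03357451] open 0.8772436938386449 hingedir [-0.175 -0.749 -0.012] [ 0.199  0.98  -0.   ]
hinge [ 0.6389 -0.1292  0.1104] collar [ 0.5892 -0.1191  0.0903] tip [ 0.5769 -0.1166  0.112 ] N [-0.49   0.1    0.866]
crank hub [0.4003 0.185  0.0357] knob [0.4272 0.1426 0.0474] 0.0516
side drum plane [ 0.6341 -0.034   0.0964] [-0.456  0.139  0.879] 1309 cover [ 0.5971 -0.1215  0.1311] [ 0.349 -0.106  0.931] 1197
yaw -0.2961529653953079 y ext [-0.03160067  0.03321231] open 0.8700791099324858 hingedir [-0.223 -0.731  0.   ] [ 0.292  0.956 -0.   ]
hinge [ 0.634  -0.1319  0.114 ] collar [ 0.5854 -0.1171  0.0939] tip [ 0.5734 -0.1135  0.1156] N [-0.478  0.146  0.866]
crank hub [0.4031 0.1832 0.0367] knob [0.4288 0.1402 0.0481] 0.0511
```

```bash
cat >> h.py <<'E'
def frame(yaw):
    up=np.array([np.cos(yaw),np.sin(yaw),0]);z=np.array([0,0,1.])
    return .866*up+.5*z, np.cross(z,up), .866*z-.5*up   # U,Y,N
def rel(p,Rm=None):
    o=get_obs();R0=R.from_quat(o["tool_rot"]);R1=R0 if Rm is None else R.from_matrix(Rm)
    s=R0.inv().apply(np.array(p)-o["position"])/.04;r=(R0.inv()*R1).as_rotvec()
    return np.round(np.r_[s,r],3).tolist()
E
python3 - <<'E'
from h import *
U,Y,N=frame(-.26);H=np.array([.6365,-.1305,.112])
T=H-.048*U+.1*N
print(T,T+.182*N,rel(T+.182*N,np.c_[U,-Y,-N]))
E
```

```text
[ 0.5480096  -0.10695965  0.1746    ] [ 0.46006811 -0.08356532  0.332212  ] [10.664, -10.833, 1.815, -0.133, 0.513, 0.49]
```

Call:
move_arm(
  commands=[
    [[10.66,-10.83,1.8,-0.133,0.513,0.49],[10.66,-10.83,1.8,-0.133,0.513,0.49],[10.66,-10.83,1.8,-0.133,0.513,0.49],[10.66,-10.83,1.8,-0.133,0.513,0.49],[10.66,-10.83,1.8,-0.133,0.513,0.49],[10.66,-10.83,1.8,-0.133,0.513,0.49],[10.66,-10.83,1.8,-0.133,0.513,0.49],[10.66,-10.83,1.8,-0.133,0.513,0.49],[10.66,-10.83,1.8,-0.133,0.513,0.49],[10.66,-10.83,1.8,-0.133,0.513,0.49],[10.66,-10.83,1.8,-0.133,0.513,0.49],[10.66,-10.83,1.8,-0.133,0.513,0.49]],
  ],
  claw=0.17,
)

```text
time: 1.65
position: [0.4601, -0.0831, 0.3325]
tool_rot: [0.958, -0.124, 0.257, 0.034]
ft_force: [0.3, -0.4, 0.3]
grip_width: 0.0358
grip_force: 0.0
```

Run:
```python
from h import *
c=camera("wrist");np.savez("wrist1.npz",**c);P=pts(c);px=c["pixels"].astype(int);g=px.sum(2)/3
cv2.imwrite("pics/wrist1.png",cv2.resize(np.clip(c["pixels"]*1.5,0,255).astype(np.uint8),(768,576)))
box=(P[...,0]>.53)&(P[...,0]<.74)&(P[...,1]>-.2)&(P[...,1]<.08)&(P[...,2]>.03)
D=P[box&(g<40)];cd,nd,bd=plane(D);C=P[box&(g>50)];cc,nc,bc=plane(C)
print(len(D),len(C),cd,nd,bd.sum(),np.arctan2(-nd[1],-nd[0]),cc,nc,bc.sum(),np.arctan2(nc[1],nc[0]))
```

```text
5967 27034 [ 0.60946265 -0.03494252  0.0825173 ] [-0.50459102  0.10842111  0.85652365] 2935 -0.21165121208169918 [ 0.54151674 -0.07486363  0.26479003] [ 0.48905364 -0.1163088   0.86446446] 5499 -0.2334866946648488
```

View pics/wrist1.png

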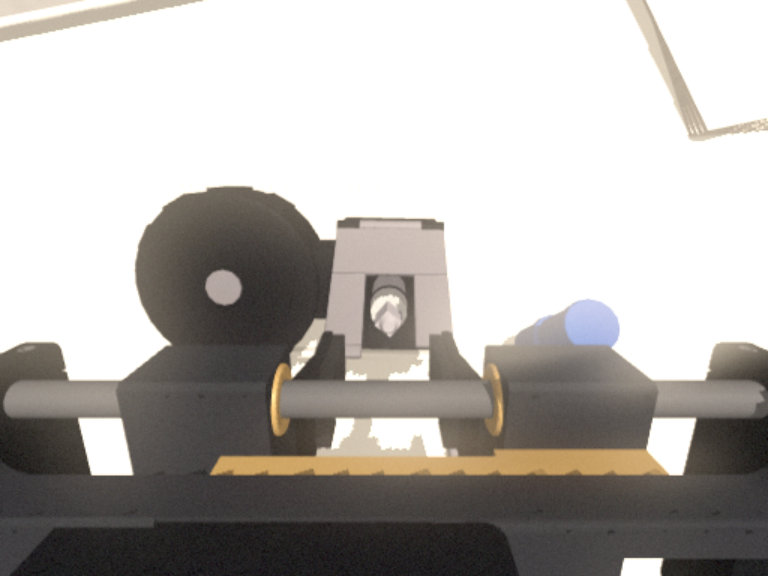

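Wrist view: the cover (centre about (390,270)) lies square to the fingers, the shaft is at (389,320), drum at (230,270), and a canister at (590,325). The yaw of about -0.26 looks right.

Run:
```python
from h import *
c=dict(np.load("wrist1.npz"));P=pts(c);px=c["pixels"].astype(int);g=px.sum(2)/3
U,Y,N=frame(-.26)
v,u=np.mgrid[0:384,0:512]
m=(v>145)&(v<232)&(u>215)&(u<305)&(g>50)&(P[...,2]<.17)&(P[...,2]>.06)
cc,nc,bc=plane(P[m]);Q=P[m][bc];e=np.percentile((Q-cc)@Y,[1,99]);print("cover",cc,nc,bc.sum(),np.arctan2(nc[1],nc[0]),e,np.arccos(nc@N))
m=(g<60)&(v>125)&(v<230)&(u>90)&(u<215)&(P[...,2]>.03)&(P[...,2]<.15)
cd,nd,bd=plane(P[m]);print("drum",cd,nd,bd.sum(),np.arctan2(-nd[1],-nd[0]))
H=np.linalg.solve(np.array([nc,N,Y]),[nc@cc-.002,N@cd+.001,Y@cc+e.mean()]);print("H",H,"tip",H-.054*U+.033*N)
# shaft: pixels in slot, above face
L=np.stack([(P-H)@U,(P-H)@Y,(P-H)@N],-1)
m=(abs(L[...,1])<.012)&(L[...,0]<-.03)&(L[...,0]>-.08)&(v>170)&(v<232)&(L[...,2]<.04)
for w,a in((L[m],0),):
    for z in np.arange(0,.04,.004):
        s=w[(w[:,2]>=z)&(w[:,2]<z+.004)]
        if len(s)>3: print(round(z,3),len(s),np.round([s[:,0].min(),s[:,0].max(),s[:,1].min(),s[:,1].max()],4))
T=H-.048*U+.078*N
print(rel(T+.182*N,np.c_[U,-Y,-N]))
```

```text
cover [ 0.59675508 -0.12126054  0.13009828] [ 0.35233474 -0.10008084  0.93050742] 4726 -0.27676070858376883 [-0.03247462  0.03225064] 0.8985966628302171
drum [ 0.6263679  -0.02676007  0.0905095 ] [-0.485747    0.11799804  0.86609833] 7087 -0.2383048592393472
H [ 0.63532467 -0.13163677  0.11222861] tip [ 0.57418697 -0.11537282  0.11380661]
0.0 24 [-0.0551 -0.0458 -0.0102  0.0117]
0.004 228 [-0.0798 -0.0458 -0.0114  0.0118]
0.008 88 [-0.0644 -0.046  -0.0109  0.0114]
0.012 141 [-0.064  -0.046  -0.0108  0.0113]
0.016 22 [-0.0583 -0.0498 -0.0077  0.0083]
0.02 26 [-0.0583 -0.0495 -0.0076  0.0082]
0.024 26 [-0.0578 -0.0497 -0.0074  0.0081]
0.028 40 [-0.0658 -0.0498 -0.0073  0.008 ]
0.032 95 [-0.0653 -0.0501 -0.0072  0.0079]
0.036 61 [-0.0608 -0.0541 -0.0027  0.0043]
[-0.02, 0.028, 0.544, 0.001, -0.001, 0.001]
```

Call:
move_arm(
  commands=[
    [[0,0,0.4,0,0,0],[0,0,0.7,0,0,0],[0,0,0.9,0,0,0],[0,0,1.1,0,0,0],[0,0,1.3,0,0,0],[0,0,1.5,0,0,0],[0,0,1.7,0,0,0],[0,0,1.85,0,0,0],[0,0,2.0,0,0,0],[0,0,2.1,0,0,0],[0,0,2.2,0,0,0],[0,0,2.25,0,0,0]],
  ],
)

```text
time: 3.2
position: [0.5032, -0.097, 0.2548]
tool_rot: [0.958, -0.126, 0.257, 0.035]
ft_force: [-0.8, 0.2, 0.1]
grip_width: 0.0362
grip_force: 0.2
```

```bash
cat > m2.py <<'E'
from h import *
import sys
c=camera("wrist");np.savez(sys.argv[1]+".npz",**c);P=pts(c)
cv2.imwrite(f"pics/{sys.argv[1]}.png",cv2.resize(np.clip(c["pixels"]*1.5,0,255).astype(np.uint8),(768,576)))
U,Y,N=frame(-.26);H=np.array([.6353,-.1316,.1122]);L=np.stack([(P-H)@U,(P-H)@Y,(P-H)@N],-1)
m=(abs(L[...,1])<.03)&(L[...,0]<-.003)&(L[...,0]>-.036)&(abs(L[...,2])<.06)
cc,nc,b=plane(P[m]);print("cover",b.sum(),nc,"open",np.dot(np.cross(nc,N),-Y),"height over H",(cc-H)@N, "x",(cc-H)@U)
print(get_obs()["ft_force"])
E
python3 m2.py wrist2
```

```text
cover 4786 [-0.46373232  0.13184875  0.87610972] open 0.02060646950196218 height over H 0.007400212181007996 x -0.019408856685418134
[ 0.62831967 -0.38669844 -0.11354054]
```

Call:
move_arm(
  commands=[
    [[0,0,0.05,0,0,0],[0,0,0.1,0,0,0],[0,0,0.1,0,0,0]],
  ],
)

```text
time: 3.62
position: [0.5049, -0.0964, 0.2522]
tool_rot: [0.958, -0.125, 0.257, 0.035]
ft_force: [-2.9, 0.3, 7.2]
grip_width: 0.0363
grip_force: 4.3
```

```bash
python3 m2.py wrist3
```

```text
cover 4795 [-0.51073917  0.14573     0.84729467] open -0.03623119805126527 height over H 0.006547079263074239 x -0.019359259799181315
[-4.18887191  0.03134025  7.581722  ]
```

Call:
move_arm(
  commands=[
    [[0,0,-0.6,0,0,0],[0,0,-1.5,0,0,0],[-0.8,0,-2.2,0,0,0],[-1.5,0,-2.2,0,0,0],[-1.5,0,-2.2,0,0,0],[-1.5,0,-2.2,0,0,0]],
  ],
  claw=-1,
)

```text
time: 4.42
position: [0.4127, -0.0715, 0.2978]
tool_rot: [0.958, -0.125, 0.257, 0.034]
ft_force: [0.2, 0.7, 0.4]
grip_width: 0.0844
grip_force: 0.0
```

```bash
python3 m2.py wrist4
python3 - <<'E'
from h import *
c=dict(np.load("wrist4.npz"));P=pts(c)
U,Y,N=frame(-.26);H=np.array([.6353,-.1316,.1122]);L=np.stack([(P-H)@U,(P-H)@Y,(P-H)@N],-1)
m=(abs(L[...,1])<.03)&(L[...,0]<-.03)&(L[...,0]>-.09)&(L[...,2]<.05)
v,u=np.nonzero(m);print(u.min(),u.max(),v.min(),v.max())
w=L[m]
for z in np.arange(0,.045,.003):
    s=w[(w[:,2]>=z)&(w[:,2]<z+.003)]
    if len(s)>3: print(round(z,3),len(s),np.round([s[:,0].min(),s[:,0].max(),s[:,1].min(),s[:,1].max()],4),s.mean(0).round(4))
a,b=max(v.min()-10,0),max(u.min()-10,0)
im=c["pixels"][a:a+100,b:b+110];print(a,b)
cv2.imwrite("pics/w4c.png",cv2.resize(np.clip(im*1.3,0,255).astype(np.uint8),None,fx=6,fy=6,interpolation=cv2.INTER_CUBIC))
E
```

```text
cover 2708 [-0.50880226  0.14153402  0.84916923] open -0.03273876368944521 height over H 0.0066450281163553376 x -0.019173580446154626
[-1.38239671  0.57326548 -1.32871362]
224 291 114 180
0.0 44 [-0.0881 -0.0461 -0.0134  0.0127] [-0.0812 -0.0014  0.002 ]
0.003 1078 [-0.09   -0.0303 -0.0298  0.03  ] [-0.0593  0.0041  0.0055]
0.006 2327 [-0.0898 -0.0303 -0.03    0.03  ] [-0.0583 -0.0015  0.0067]
0.009 86 [-0.0692 -0.0463 -0.0112  0.0119] [-0.0566  0.0008  0.0115]
0.012 219 [-0.0691 -0.0463 -0.0111  0.0118] [-0.0558 -0.0002  0.0127]
0.015 6 [-0.0572 -0.0495 -0.0075  0.0073] [-0.0537 -0.0004  0.0161]
0.018 5 [-0.0558 -0.05   -0.0056  0.0063] [-0.0532 -0.0009  0.0194]
0.021 4 [-0.0556 -0.0515 -0.0064  0.0054] [-0.0535 -0.0001  0.0225]
0.024 7 [-0.0578 -0.0495 -0.008   0.0079] [-0.0538 -0.0016  0.0257]
0.027 5 [-0.0565 -0.0502 -0.0046  0.0069] [-0.0533  0.0021  0.0285]
0.03 66 [-0.0659 -0.0498 -0.0078  0.0085] [-0.0572  0.      0.0321]
0.033 76 [-0.0642 -0.0504 -0.007   0.0076] [-0.0572  0.0006  0.0343]
0.036 81 [-0.0621 -0.0541 -0.0037  0.0043] [-0.0578  0.0002  0.0371]
104 214
```

View pics/w4c.png

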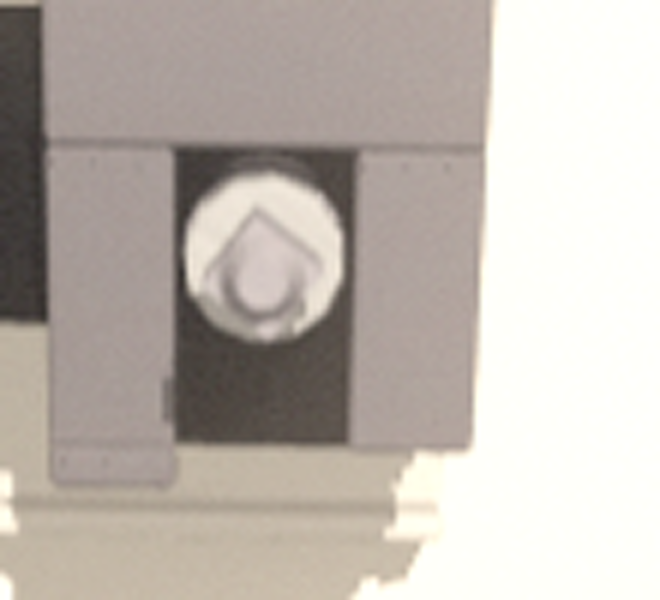

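Wrist crop: the cover is fully shut with its slot clear round the collar. The square shaft has corners at about (255,207), (322,265) and (205,275), so its flats are turned about 39° clockwise from the loader axes (winder ≈ +0.68).

Run:
```python
from h import *
c=dict(np.load("wrist4.npz"));P=pts(c)
U,Y,N=frame(-.26);H=np.array([.6353,-.1316,.1122]);L=np.stack([(P-H)@U,(P-H)@Y,(P-H)@N],-1)
m=(np.hypot(L[...,1],L[...,0]+.057)<.013)&(L[...,2]>.0285)&(L[...,2]<.045)
w=L[m][:,:2].astype(np.float32)*1000;print(cv2.minAreaRect(w),"(U,Y mm; angle from U to Y)")
o=get_obs();print(o["q"].round(3))
hub=np.array([.402,.184]);yaw=2.11;x=np.array([np.cos(yaw),np.sin(yaw),0]);y=np.array([x[1],-x[0],0])
p=np.r_[hub,.29]-.06*x;print(p,rel(p,np.c_[x,y,[0,0,-1]]))
```

```text
((-57.84232711791992, 0.34890079498291016), (11.99513053894043, 12.056920051574707), 50.956199645996094) (U,Y mm; angle from U to Y)
[-0.472  0.451  2.204  1.817  0.106 -0.432]
[0.43280717 0.13251293 0.29      ] [-0.777, -5.057, -0.252, 0.617, -0.248, -2.304]
```

Call:
move_arm(
  commands=[
    [[0,-0.8,-1.0,0.05,-0.02,-0.17],[-0.2,-1.6,-1.5,0.1,-0.04,-0.34],[-0.4,-2.6,-1.5,0.15,-0.06,-0.52],[-0.78,-5.06,-0.6,0.617,-0.248,-2.304],[-0.78,-5.06,-0.25,0.617,-0.248,-2.304],[-0.78,-5.06,-0.25,0.617,-0.248,-2.304],[-0.78,-5.06,-0.25,0.617,-0.248,-2.304],[-0.78,-5.06,-0.25,0.617,-0.248,-2.304],[-0.78,-5.06,-0.25,0.617,-0.248,-2.304],[-0.78,-5.06,-0.25,0.617,-0.248,-2.304],[-0.78,-5.06,-0.25,0.617,-0.248,-2.304],[-0.78,-5.06,-0.25,0.617,-0.248,-2.304]],
  ],
)

```text
time: 5.98
position: [0.4342, 0.132, 0.2905]
tool_rot: [0.687, 0.723, 0.071, 0.007]
ft_force: [0.2, -0.5, 0.1]
grip_width: 0.0867
grip_force: 0.0
```

Run:
```python
from h import *
print(get_obs()["q"].round(3))
hub=np.array([.402,.184]);yaw=2.11;x=np.array([np.cos(yaw),np.sin(yaw),0]);y=np.array([x[1],-x[0],0])
p=np.r_[hub,.29]-.06*x;print(p,rel(p,np.c_[x,y,[0,0,-1]]))
```

```text
[ 0.023  0.49   2.     0.175  0.55  -0.174]
[0.43280717 0.13251293 0.29      ] [0.013, -0.036, 0.01, 0.131, -0.059, -0.486]
```

Call:
move_arm(
  commands=[
    [[0,-0.04,0,0.13,-0.06,-0.486],[0,-0.04,0,0.13,-0.06,-0.486],[0,-0.04,0,0.13,-0.06,-0.486],[0,-0.04,0,0.13,-0.06,-0.486],[0,-0.04,0,0.13,-0.06,-0.486]],
  ],
)

```text
time: 6.6
position: [0.4324, 0.1321, 0.2903]
tool_rot: [0.497, 0.868, 0.002, 0.001]
ft_force: [0.4, -0.0, -0.2]
grip_width: 0.0869
grip_force: 0.0
```

Run:
```python
from h import *
c=camera("wrist");np.savez("wrist5.npz",**c);P=pts(c)
cv2.imwrite("pics/wrist5.png",cv2.resize(np.clip(c["pixels"]*1.5,0,255).astype(np.uint8),(768,576)))
o=get_obs();print(o["position"],R.from_quat(o["tool_rot"]).as_matrix().round(3).tolist(),o["q"].round(3))
B=(P[...,0]>.36)&(P[...,0]<.48)&(P[...,1]>.1)&(P[...,1]<.22)
m=B&(abs(P[...,2]-.036)<.004)&(np.hypot(P[...,0]-.402,P[...,1]-.184)<.025);w=P[m];print("hub",m.sum(),np.median(w[:,2]),cv2.minAreaRect((w[:,:2]*1000).astype(np.float32)))
m=B&(abs(P[...,2]-.048)<.004);w=P[m];print("knob",m.sum(),np.median(w[:,2]) if m.any() else 0,cv2.minEnclosingCircle((w[:,:2]*1000).astype(np.float32)))
```

```text
[0.43239951 0.13208611 0.2902487 ] [[-0.507, 0.862, 0.003], [0.862, 0.507, 0.002], [0.001, 0.003, -1.0]] [ 0.048  0.499  1.966  0.003  0.674 -0.487]
hub 985 0.035904911248161336 ((400.1451416015625, 186.09446716308594), (26.14493179321289, 25.532203674316406), 30.472806930541992)
knob 331 0.047783752036326815 ((426.2115783691406, 144.04481506347656), 8.666508674621582)
```

View pics/wrist5.png

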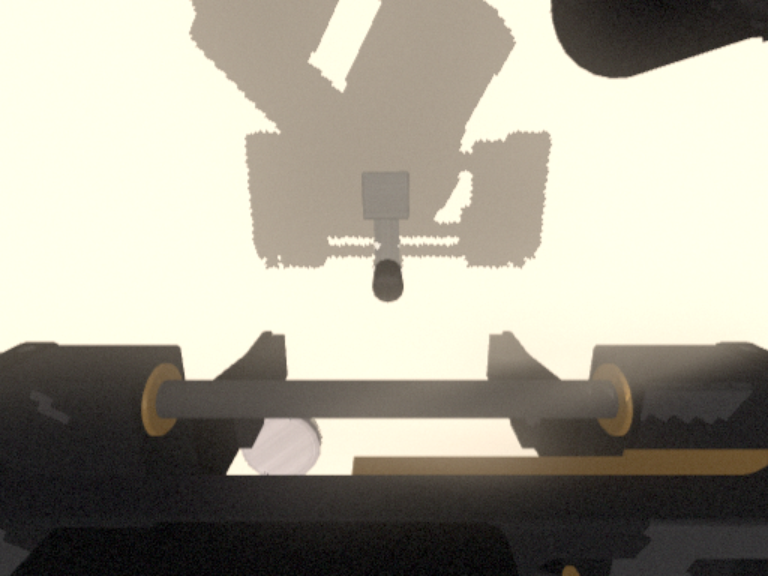

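Wrist view: hub at (385,195), arm pointing straight down the image to the knob at (388,280), square to the fingers. The tank at upper right (660,30) and the lens cap at (285,445) are both clear.

Run:
```python
from h import *
yaw=2.104;x=np.array([np.cos(yaw),np.sin(yaw),0]);y=np.array([x[1],-x[0],0])
print(rel([.4001,.1861,.190],np.c_[x,y,[0,0,-1]]))
```

```text
[1.572, -0.02, 2.507, 0.003, -0.001, -0.001]
```

Call:
move_arm(
  commands=[
    [[0.8,-0.02,0,0,0,0],[1.57,-0.02,0.5,0,0,0],[1.57,-0.02,1.2,0,0,0],[1.57,-0.02,1.8,0,0,0],[1.57,-0.02,2.2,0,0,0],[1.57,-0.02,2.4,0,0,0],[1.57,-0.02,2.5,0,0,0],[1.57,-0.02,2.5,0,0,0]],
  ],
)

```text
time: 7.65
position: [0.4001, 0.1861, 0.1904]
tool_rot: [0.496, 0.868, 0.002, 0.0]
ft_force: [0.8, -0.2, 0.2]
grip_width: 0.0869
grip_force: 0.0
```

Call:
move_arm(
  commands=[
    [[0,0,0,0,0,0],[0,0,0,0,0,0],[0,0,0,0,0,0],[0,0,0,0,0,0],[0,0,0,0,0,0],[0,0,0,0,0,0],[0,0,0,0,0,0],[0,0,0,0,0,0]],
  ],
  claw=1,
  squeeze=30,
)

```text
time: 8.65
position: [0.4, 0.1861, 0.1903]
tool_rot: [0.496, 0.869, 0.002, 0.0]
ft_force: [-0.5, -0.0, -0.1]
grip_width: 0.0258
grip_force: 30.0
```

```bash
cat >> h.py <<'E'
H=np.array([.6353,-.1316,.1122]);U,Y,N=frame(-.26);C=H-.0578*U+.0004*Y+.0125*N
a=np.radians(51);X=np.cos(a)*U+np.sin(a)*Y;RI=np.c_[X,np.cross(-N,X),-N]
E
python3 - <<'E'
from h import *
print(C,C+.23*N,rel(C+.26*N,RI))
E
```

```text
[ 0.58099044 -0.11673857  0.094125  ] [ 0.46985559 -0.08717431  0.293305  ] [-6.499, -2.224, -3.239, -0.57, -0.035, 1.437]
```

Call:
move_arm(
  commands=[
    [[0,0,-0.5,0,0,0],[0,0,-1.5,0,0,0],[0,0,-2.6,0,0,0],[0,0,-3.6,0,0,0],[0,0,-3.6,0,0,0]],
  ],
)

```text
time: 9.28
position: [0.4002, 0.1859, 0.3366]
tool_rot: [0.496, 0.869, 0.004, 0.003]
ft_force: [0.3, -0.0, -1.9]
grip_width: 0.0258
grip_force: 30.0
```

Run:
```python
from h import *
print(C,C+.23*N,rel(C+.25*N,RI))
```

```text
[ 0.58099044 -0.11673857  0.094125  ] [ 0.46985559 -0.08717431  0.293305  ] [-6.585, -2.156, 0.639, -0.564, -0.038, 1.438]
```

Call:
move_arm(
  commands=[
    [[-6.58,-2.16,0.64,-0.564,-0.038,1.438],[-6.58,-2.16,0.64,-0.564,-0.038,1.438],[-6.58,-2.16,0.64,-0.564,-0.038,1.438],[-6.58,-2.16,0.64,-0.564,-0.038,1.438],[-6.58,-2.16,0.64,-0.564,-0.038,1.438],[-6.58,-2.16,0.64,-0.564,-0.038,1.438],[-6.58,-2.16,0.64,-0.564,-0.038,1.438],[-6.58,-2.16,0.64,-0.564,-0.038,1.438],[-6.58,-2.16,0.64,-0.564,-0.038,1.438],[-6.58,-2.16,0.64,-0.564,-0.038,1.438],[-6.58,-2.16,0.64,-0.564,-0.038,1.438],[-6.58,-2.16,0.64,-0.564,-0.038,1.438]],
  ],
)

```text
time: 10.78
position: [0.4593, -0.0848, 0.3081]
tool_rot: [0.919, 0.3, 0.214, 0.14]
ft_force: [0.4, -0.3, -0.7]
grip_width: 0.0255
grip_force: 30.0
```

```bash
cat > m3.py <<'E'
from h import *
import sys
h=float(sys.argv[1]);o=get_obs();print(o["q"].round(3),o["ft_force"].round(1),o["moment"].round(2),"rel",rel(C+h*N,RI))
d=o["position"]-C;print("tcp rel C mm U,Y,N",np.round([1000*d@U,1000*d@Y,1000*d@N],1),"x ang",np.degrees(np.arctan2(*[R.from_quat(o["tool_rot"]).as_matrix()[:,0]@k for k in(Y,U)])).round(1))
E
python3 m3.py .23
```

```text
[-0.447  0.458  2.074  0.736  0.134 -0.215] [ 0.4 -0.3 -0.7] [ 0.12  0.4  -0.01] rel [0.042, 0.033, 0.456, -0.003, 0.006, 0.002]
tcp rel C mm U,Y,N [ -2.   -0.4 248.3] x ang 51.1
```

Call:
move_arm(
  commands=[
    [[0.04,0.03,0.25,0,0.006,0],[0.04,0.03,0.5,0,0.006,0],[0.04,0.03,0.7,0,0.006,0],[0.04,0.03,0.8,0,0.006,0],[0.04,0.03,0.8,0,0.006,0]],
  ],
)

```text
time: 11.4
position: [0.4764, -0.089, 0.2811]
tool_rot: [0.918, 0.3, 0.217, 0.139]
ft_force: [-0.8, 0.5, -0.7]
grip_width: 0.0255
grip_force: 30.0
```

```bash
python3 m3.py .206
```

```text
[-0.44   0.532  2.052  1.134  0.101 -0.608] [-0.8  0.5 -0.7] [ 0.05  0.35 -0.01] rel [0.004, 0.004, 0.252, -0.003, -0.0, 0.001]
tcp rel C mm U,Y,N [-2.000e-01 -0.000e+00  2.161e+02] x ang 51.1
```

Call:
move_arm(
  commands=[
    [[0,0,0.08,0,0,0],[0,0,0.16,0,0,0],[0,0,0.25,0,0,0],[0,0,0.25,0,0,0]],
  ],
)

```text
time: 11.9
position: [0.4811, -0.0902, 0.2727]
tool_rot: [0.918, 0.3, 0.217, 0.14]
ft_force: [-1.2, 0.2, -0.8]
grip_width: 0.026
grip_force: 30.0
```

```bash
python3 m3.py .1905
```

```text
[-0.437  0.554  2.046  1.286  0.094 -0.759] [-1.2  0.2 -0.8] [0.09 0.33 0.01] rel [0.003, 0.005, 0.397, -0.003, -0.0, 0.001]
tcp rel C mm U,Y,N [-2.000e-01  0.000e+00  2.064e+02] x ang 51.0
```

No resistance: the nose is in the socket. Going on towards home.

Call:
move_arm(
  commands=[
    [[0,0,0.1,0,0,0],[0,0,0.2,0,0,0],[0,0,0.3,0,0,0],[0,0,0.35,0,0,0],[0,0,0.35,0,0,0]],
  ],
)

```text
time: 12.52
position: [0.4878, -0.0919, 0.2606]
tool_rot: [0.918, 0.3, 0.217, 0.14]
ft_force: [0.1, -0.6, -1.0]
grip_width: 0.0261
grip_force: 30.0
```

```bash
python3 m3.py .1905
```

```text
[-0.434  0.586  2.036  1.515  0.089 -0.987] [ 0.1 -0.6 -1. ] [0.04 0.34 0.02] rel [0.004, 0.007, 0.047, -0.003, -0.0, 0.001]
tcp rel C mm U,Y,N [-3.000e-01  1.000e-01  1.924e+02] x ang 51.0
```

Call:
move_arm(
  commands=[
    [[0,0,0.03,0,0,0],[0,0,0.06,0,0,0],[0,0,0.08,0,0,0],[0,0,0.08,0,0,0]],
  ],
)

```text
time: 13.02
position: [0.4889, -0.0921, 0.2585]
tool_rot: [0.918, 0.3, 0.217, 0.14]
ft_force: [-4.2, 1.7, 6.7]
grip_width: 0.0257
grip_force: 30.0
```

```bash
python3 m3.py .1905
```

```text
[-0.434  0.592  2.034  1.57   0.088 -1.041] [-4.2  1.7  6.7] [-0.02  0.28 -0.02] rel [0.003, 0.01, -0.013, -0.002, -0.001, 0.001]
tcp rel C mm U,Y,N [-4.0e-01  1.0e-01  1.9e+02] x ang 51.0
```

Call:
move_arm(
  commands=[
    [[0,0,0,0,0,0],[0,0,0,0,0,0],[0,0,0,0,0,0],[0,0,0,0,0,0]],
  ],
  claw=-0.1,
)

```text
time: 13.52
position: [0.4894, -0.0924, 0.2576]
tool_rot: [0.918, 0.3, 0.217, 0.139]
ft_force: [-0.5, 0.1, -0.4]
grip_width: 0.047
grip_force: 0.0
```

Call:
move_arm(
  commands=[
    [[0,0,-0.3,0,0,0],[0,0,-0.8,0,0,0],[0,0,-1.5,0,0,0],[0,0,-2.0,0,0,0],[0,0,-2.0,0,0,0]],
  ],
)

```text
time: 14.15
position: [0.4503, -0.082, 0.3282]
tool_rot: [0.918, 0.3, 0.218, 0.14]
ft_force: [-0.2, -0.0, 0.6]
grip_width: 0.048
grip_force: 0.0
```

```bash
cat > m4.py <<'E'
from h import *
import sys
t=np.radians(15);zt=-(np.cos(t)*N+np.sin(t)*U);K=np.c_[np.cross(-Y,zt),-Y,zt]
def tcp(phi,h,off=0): # knob angle, grasp height over underside
    f=np.radians(phi);return C+.05*(np.cos(f)*U+np.sin(f)*Y)+h*N-(.164+off)*zt
if __name__=="__main__":
    phi,h,off=map(float,sys.argv[1:4]);o=get_obs();print(o["q"].round(2),"rel",rel(tcp(phi,h,off),K),"K",K.round(3).tolist(),tcp(phi,h,off))
E
python3 m4.py 231 .033 .06
python3 - <<'E'
from h import *
for n in("scene","side"):
    c=camera(n);P=pts(c);d=P-C;L=np.stack([d@U,d@Y,d@N],-1)
    m=(np.hypot(L[...,0]+.0315,L[...,1]+.039)<.014)&(L[...,2]>.040)&(L[...,2]<.056);print(n,"knob top",m.sum(),L[m].mean(0).round(4))
    m=(np.hypot(L[...,0],L[...,1])<.014)&(L[...,2]>.028)&(L[...,2]<.046);print("hub top",m.sum(),L[m].mean(0).round(4))
    if n=="side":cv2.imwrite("pics/side6.png",cv2.resize(np.clip(c["pixels"][150:350,200:400]*1.8,0,255).astype(np.uint8),(600,600),interpolation=cv2.INTER_CUBIC))
E
```

```text
[-0.45  0.4   2.08  0.61  0.17 -0.09] rel [-0.341, 1.127, 0.522, 0.115, -0.245, 0.887] K [[0.933, -0.257, 0.25], [-0.248, -0.966, -0.067], [0.259, 0.0, -0.966]] [ 0.4726935  -0.12813797  0.32333188]
scene knob top 38 [-0.0309 -0.0384  0.0459]
hub top 83 [ 0.002  -0.0001  0.0351]
side knob top 90 [-0.0303 -0.0387  0.0454]
hub top 158 [ 0.0021 -0.0018  0.0353]
```

View pics/side6.png

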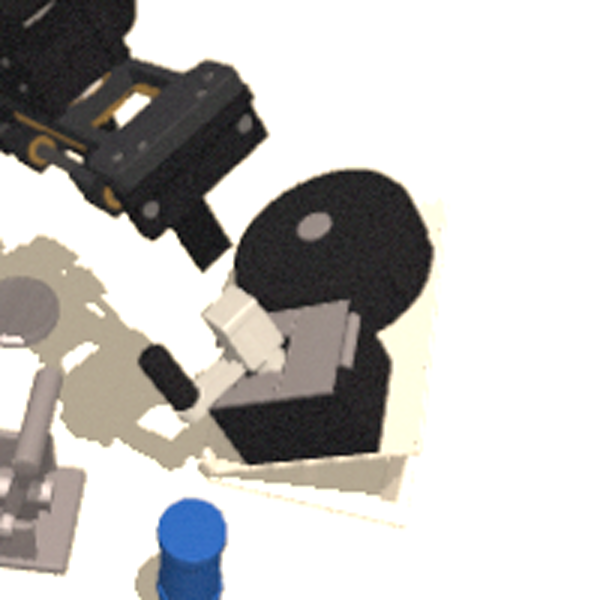

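The side view shows the crank seated on the shaft (hub (245,325), knob (170,375) downslope and to the right), with the cover shut and the canisters in place. Depth puts the knob where expected.

Call:
move_arm(
  commands=[
    [[-0.34,1.13,0.3,0.115,-0.245,0.887],[-0.34,1.13,0.4,0.115,-0.245,0.887],[-0.34,1.13,0.52,0.115,-0.245,0.887],[-0.34,1.13,0.52,0.115,-0.245,0.887],[-0.34,1.13,0.52,0.115,-0.245,0.887],[-0.34,1.13,0.52,0.115,-0.245,0.887],[-0.34,1.13,0.52,0.115,-0.245,0.887]],
  ],
  claw=0.3,
)

```text
time: 15.12
position: [0.4736, -0.1286, 0.3212]
tool_rot: [0.983, -0.129, 0.128, 0.016]
ft_force: [-0.5, 0.1, -0.1]
grip_width: 0.0302
grip_force: 0.0
```

```bash
python3 m4.py 231 .033 0
```

```text
[-0.51  0.45  1.93  0.13  0.51  1.21] rel [-0.005, -0.003, 1.443, -0.002, 0.003, -0.001] K [[0.933, -0.257, 0.25], [-0.248, -0.966, -0.067], [0.259, 0.0, -0.966]] [ 0.48770109 -0.13213031  0.2653778 ]
```

Call:
move_arm(
  commands=[
    [[0,0,0.4,0,0,0],[0,0,0.8,0,0,0],[0,0,1.1,0,0,0],[0,0,1.3,0,0,0],[0,0,1.44,0,0,0],[0,0,1.44,0,0,0]],
  ],
)

```text
time: 15.88
position: [0.4875, -0.1322, 0.2662]
tool_rot: [0.983, -0.129, 0.128, 0.016]
ft_force: [-0.1, 0.1, 0.4]
grip_width: 0.0305
grip_force: 0.0
```

Call:
move_arm(
  commands=[
    [[0,0,0,0,0,0],[0,0,0,0,0,0],[0,0,0,0,0,0],[0,0,0,0,0,0]],
  ],
  claw=1,
  squeeze=6,
)

```text
time: 16.38
position: [0.4875, -0.1322, 0.2669]
tool_rot: [0.983, -0.129, 0.129, 0.017]
ft_force: [0.2, 0.2, 1.3]
grip_width: 0.0173
grip_force: 6.0
```

```bash
python3 m4.py 231 .033 0
python3 - <<'E'
from m4 import *
for s in(231,231-240,231-480):
    p0=tcp(s,.033);print([[round(float(k),2) for k in ((tcp(s-20*i,.033)-p0)@K/.04)] for i in range(1,13)])
E
```

```text
[-0.5   0.57  1.93  0.16  0.39  1.19] rel [-0.005, -0.004, 0.037, -0.0, 0.001, -0.001] K [[0.933, -0.257, 0.25], [-0.248, -0.966, -0.067], [0.259, 0.0, -0.966]] [ 0.48770109 -0.13213031  0.2653778 ]
[[-0.28, -0.33, 0.07], [-0.43, -0.73, 0.11], [-0.43, -1.17, 0.12], [-0.3, -1.58, 0.08], [-0.03, -1.91, 0.01], [0.33, -2.14, -0.09], [0.74, -2.22, -0.2], [1.15, -2.15, -0.31], [1.52, -1.94, -0.41], [1.79, -1.62, -0.48], [1.94, -1.21, -0.52], [1.95, -0.78, -0.52]]
[[-0.14, 0.41, 0.04], [-0.4, 0.75, 0.11], [-0.76, 0.97, 0.2], [-1.17, 1.05, 0.31], [-1.59, 0.99, 0.42], [-1.95, 0.78, 0.52], [-2.23, 0.45, 0.6], [-2.38, 0.04, 0.64], [-2.38, -0.39, 0.64], [-2.25, -0.8, 0.6], [-1.98, -1.14, 0.53], [-1.63, -1.36, 0.44]]
[[0.41, -0.08, -0.11], [0.83, -0.01, -0.22], [1.19, 0.2, -0.32], [1.47, 0.52, -0.39], [1.62, 0.93, -0.43], [1.63, 1.36, -0.44], [1.49, 1.77, -0.4], [1.22, 2.11, -0.33], [0.87, 2.33, -0.23], [0.45, 2.42, -0.12], [0.04, 2.35, -0.01], [-0.33, 2.14, 0.09]]
```

Call:
move_arm(
  commands=[
    [[-0.28,-0.33,0.07,0,0,0],[-0.43,-0.73,0.11,0,0,0],[-0.43,-1.17,0.12,0,0,0],[-0.3,-1.58,0.08,0,0,0],[-0.03,-1.91,0.01,0,0,0],[0.33,-2.14,-0.09,0,0,0],[0.33,-2.14,-0.09,0,0,0]],
  ],
)

```text
time: 17.25
position: [0.5211, -0.0517, 0.2737]
tool_rot: [0.983, -0.128, 0.129, 0.016]
ft_force: [-1.0, -1.8, 1.3]
grip_width: 0.0174
grip_force: 6.0
```

```bash
cat > m5.py <<'E'
from m4 import *
phi=float(sys.argv[1]);o=get_obs();print(o["ft_force"].round(1),"err",np.round((tcp(phi,.033)-o["position"])@K*1000,1),rel(tcp(phi,.033),K))
c=camera("side");P=pts(c);d=P-C;L=np.stack([d@U,d@Y,d@N],-1)
m=(np.hypot(L[...,0],L[...,1])<.014)&(L[...,2]>.028)&(L[...,2]<.055);print("hub top",m.sum(),np.median(L[m],0).round(4) if m.any() else 0)
p0=tcp(phi,.033);print([[round(float(k),2) for k in ((tcp(phi-20*i,.033)-p0)@K/.04)] for i in range(1,13)])
E
python3 m5.py 111
```

```text
[-1.  -1.8  1.3] err [-0.3  0.8  1.5] [-0.007, 0.019, 0.037, -0.001, 0.001, 0.001]
hub top 139 [ 0.0027 -0.0052  0.036 ]
[[0.41, -0.08, -0.11], [0.83, -0.01, -0.22], [1.19, 0.2, -0.32], [1.47, 0.52, -0.39], [1.62, 0.93, -0.43], [1.63, 1.36, -0.44], [1.49, 1.77, -0.4], [1.22, 2.11, -0.33], [0.87, 2.33, -0.23], [0.45, 2.42, -0.12], [0.04, 2.35, -0.01], [-0.33, 2.14, 0.09]]
```

Call:
move_arm(
  commands=[
    [[0.41,-0.08,-0.09,0,0,0],[0.83,-0.01,-0.2,0,0,0],[1.19,0.2,-0.3,0,0,0],[1.47,0.52,-0.37,0,0,0],[1.62,0.93,-0.41,0,0,0],[1.63,1.36,-0.42,0,0,0],[1.49,1.77,-0.38,0,0,0],[1.22,2.11,-0.31,0,0,0],[0.87,2.33,-0.21,0,0,0],[0.45,2.42,-0.1,0,0,0],[0.04,2.35,0.01,0,0,0],[-0.33,2.14,0.11,0,0,0]],
  ],
)

```text
time: 18.8
position: [0.4865, -0.1333, 0.2652]
tool_rot: [0.983, -0.13, 0.128, 0.017]
ft_force: [-0.2, 1.1, 0.1]
grip_width: 0.0003
grip_force: 0.0
```

```bash
python3 m5.py -129
```

```text
[-0.2  1.1  0.1] err [ 0.8 -1.4  0. ] [0.021, -0.036, 0.001, -0.0, 0.003, -0.003]
hub top 153 [ 0.0018 -0.0033  0.0359]
[[-0.28, -0.33, 0.07], [-0.43, -0.73, 0.11], [-0.43, -1.17, 0.12], [-0.3, -1.58, 0.08], [-0.03, -1.91, 0.01], [0.33, -2.14, -0.09], [0.74, -2.22, -0.2], [1.15, -2.15, -0.31], [1.52, -1.94, -0.41], [1.79, -1.62, -0.48], [1.94, -1.21, -0.52], [1.95, -0.78, -0.52]]
```

The fingers closed on nothing, so the knob slipped out. I'll find where it stopped.

```bash
cat > m6.py <<'E'
from h import *
for n in("scene","side"):
    c=camera(n);P=pts(c);d=P-C;L=np.stack([d@U,d@Y,d@N],-1);r=np.hypot(L[...,0],L[...,1])
    g=c["pixels"].astype(int).sum(2)/3
    m=(r>.035)&(r<.065)&(L[...,2]>.040)&(L[...,2]<.053)&(g<70);w=L[m]
    if len(w): 
        q=np.median(w,0);print(n,"knob top?",len(w),q.round(4),w.std(0).round(4),np.degrees(np.arctan2(q[1],q[0])).round(1))
    m=(r>.022)&(r<.058)&(L[...,2]>.003)&(L[...,2]<.014)&(g>(90 if n=="scene" else 75));w=L[m]
    if len(w): q=np.median(w,0);print("arm?",len(w),q.round(4),w.std(0).round(4),np.degrees(np.arctan2(q[1],q[0])).round(1))
    m=(r<.022)&(L[...,2]>.032)&(L[...,2]<.042);w=L[m];print("hub top",len(w),w.mean(0).round(4),cv2.minAreaRect((w[:,:2]*1000).astype(np.float32)))
    if n=="side":cv2.imwrite("pics/side7.png",cv2.resize(np.clip(c["pixels"][150:350,200:400]*1.8,0,255).astype(np.uint8),(600,600),interpolation=cv2.INTER_CUBIC))
E
python3 m6.py
```

```text
scene knob top? 66 [-0.0203  0.041   0.0457] [0.0056 0.044  0.0031] 116.4
arm? 45 [-0.0078  0.0328  0.007 ] [0.0057 0.0071 0.0017] 103.4
hub top 85 [0.0009 0.0011 0.036 ] ((-0.6650571823120117, 1.4130144119262695), (26.465351104736328, 27.99319076538086), 12.108319282531738)
side knob top? 46 [-0.0122  0.0435  0.0441] [0.005  0.0429 0.0023] 105.7
arm? 18 [-0.0052  0.0447  0.0059] [0.0022 0.0058 0.0013] 96.6
hub top 172 [0.0023 0.0001 0.0358] ((1.3379616737365723, 1.347604751586914), (25.656341552734375, 26.32887077331543), 18.773218154907227)
```

View pics/side7.png

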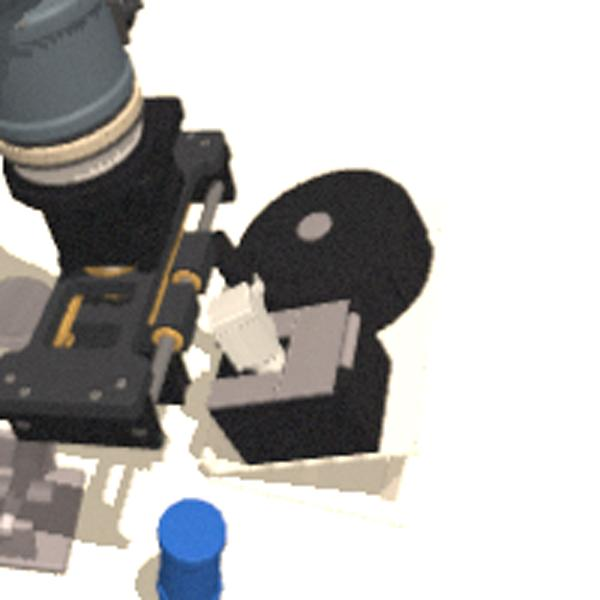

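The side view shows the crank still home on the shaft, with its arm now pointing towards the drum side (about 105°). The closed gripper is clear of it on the left. I'll lift off, measure the knob, and regrip harder.

Call:
move_arm(
  commands=[
    [[0,0,-0.5,0,0,0],[0,0,-1.2,0,0,0],[0,0,-1.9,0,0,0],[0,0,-2.0,0,0,0],[0,0,-2.0,0,0,0]],
  ],
  claw=0.3,
)

```text
time: 19.58
position: [0.468, -0.1275, 0.3433]
tool_rot: [0.983, -0.129, 0.129, 0.017]
ft_force: [-0.3, 0.8, -1.0]
grip_width: 0.0298
grip_force: 0.0
```

```bash
sed -i 's/(g<70);w/(g<70)\&(L[...,1]>0);w/' m6.py; python3 m6.py; python3 m4.py 105 .033 .05
```

```text
scene knob top? 29 [-0.0128  0.0475  0.0456] [0.0037 0.0039 0.0024] 105.1
arm? 51 [-0.0087  0.0325  0.0072] [0.0055 0.0076 0.0018] 105.0
hub top 82 [0.0008 0.0013 0.0361] ((-1.2540836334228516, 0.9693508148193359), (26.35600471496582, 26.74191665649414), 16.67840576171875)
side knob top? 56 [-0.0134  0.0458  0.0456] [0.0044 0.004  0.002 ] 106.3
arm? 17 [-0.0046  0.0449  0.006 ] [0.002  0.006  0.0014] 95.9
hub top 176 [0.0023 0.0002 0.0357] ((1.1359992027282715, 1.4201526641845703), (25.83479118347168, 28.360366821289062), 18.750261306762695)
[-0.51  0.41  1.92  0.12  0.56  1.22] rel [0.442, -2.189, 0.622, -0.001, 0.003, -0.001] K [[0.933, -0.257, 0.25], [-0.248, -0.966, -0.067], [0.259, 0.0, -0.966]] [ 0.51310377 -0.04870327  0.3229354 ]
```

Call:
move_arm(
  commands=[
    [[0.2,-1.1,0,0,0,0],[0.44,-2.19,0.3,0,0,0],[0.44,-2.19,0.6,0,0,0],[0.44,-2.19,1.0,0,0,0],[0.44,-2.19,1.4,0,0,0],[0.44,-2.19,1.7,0,0,0],[0.44,-2.19,1.88,0,0,0],[0.44,-2.19,1.88,0,0,0]],
  ],
)

```text
time: 20.68
position: [0.5254, -0.0521, 0.2745]
tool_rot: [0.983, -0.129, 0.128, 0.016]
ft_force: [-0.5, -0.1, -0.5]
grip_width: 0.0304
grip_force: 0.0
```

Call:
move_arm(
  commands=[
    [[0,0,0,0,0,0],[0,0,0,0,0,0],[0,0,0,0,0,0],[0,0,0,0,0,0]],
  ],
  claw=1,
  squeeze=25,
)

```text
time: 21.18
position: [0.5255, -0.0518, 0.2755]
tool_rot: [0.983, -0.129, 0.129, 0.017]
ft_force: [-1.8, -1.0, 2.1]
grip_width: 0.0171
grip_force: 24.9
```

```bash
python3 m5.py 105.5
```

```text
[-1.8 -1.   2.1] err [-0.4  0.3  1. ] [-0.01, 0.008, 0.024, -0.0, 0.001, -0.001]
hub top 135 [ 0.0015 -0.0048  0.0359]
[[0.42, -0.04, -0.11], [0.82, 0.07, -0.22], [1.17, 0.31, -0.31], [1.41, 0.67, -0.38], [1.52, 1.08, -0.41], [1.49, 1.52, -0.4], [1.32, 1.91, -0.35], [1.02, 2.22, -0.27], [0.65, 2.41, -0.17], [0.23, 2.45, -0.06], [-0.18, 2.34, 0.05], [-0.52, 2.1, 0.14]]
```

Call:
move_arm(
  commands=[
    [[0.21,-0.04,-0.05,0,0,0],[0.42,-0.04,-0.1,0,0,0],[0.62,0.0,-0.15,0,0,0],[0.82,0.07,-0.2,0,0,0],[1.17,0.31,-0.29,0,0,0],[1.41,0.67,-0.36,0,0,0],[1.41,0.67,-0.36,0,0,0]],
  ],
)

```text
time: 22.1
position: [0.57, -0.0917, 0.3058]
tool_rot: [0.983, -0.129, 0.132, 0.017]
ft_force: [-0.5, 1.8, 8.5]
grip_width: 0.0173
grip_force: 25.0
```

```bash
python3 m5.py 25.5
```

```text
[-0.5  1.8  8.5] err [-3.3 -0.1  1.3] [-0.082, -0.003, 0.033, -0.0, -0.006, -0.002]
hub top 44 [ 0.0029 -0.0106  0.0333]
[[0.11, 0.42, -0.03], [0.08, 0.85, -0.02], [-0.09, 1.25, 0.03], [-0.39, 1.56, 0.1], [-0.77, 1.74, 0.21], [-1.18, 1.78, 0.32], [-1.59, 1.68, 0.43], [-1.94, 1.43, 0.52], [-2.18, 1.08, 0.58], [-2.29, 0.66, 0.61], [-2.26, 0.23, 0.61], [-2.08, -0.17, 0.56]]
```

Call:
move_arm(
  commands=[
    [[0.0,0.0,0.0,0,0,0],[0.08,0.21,-0.02,0,0,0],[0.11,0.42,-0.03,0,0,0],[0.08,0.85,-0.02,0,0,0],[-0.09,1.25,0.03,0,0,0],[-0.39,1.56,0.1,0,0,0],[-0.77,1.74,0.2,0,0,0],[-1.18,1.78,0.3,0,0,0],[-1.59,1.68,0.41,0,0,0],[-1.59,1.68,0.41,0,0,0]],
  ],
)

```text
time: 23.4
position: [0.4953, -0.1399, 0.2715]
tool_rot: [0.983, -0.129, 0.129, 0.016]
ft_force: [-1.1, 4.6, 4.8]
grip_width: 0.0174
grip_force: 25.0
```

```bash
python3 m5.py -114.5
```

```text
[-1.1  4.6  4.8] err [-0.2  1.1  0.7] [-0.006, 0.027, 0.018, -0.002, 0.001, -0.001]
hub top 119 [ 0.0033 -0.0005  0.0359]
[[-0.35, -0.25, 0.09], [-0.59, -0.6, 0.16], [-0.7, -1.02, 0.19], [-0.67, -1.45, 0.18], [-0.49, -1.85, 0.13], [-0.2, -2.16, 0.05], [0.18, -2.34, -0.05], [0.6, -2.38, -0.16], [1.0, -2.27, -0.27], [1.35, -2.03, -0.36], [1.59, -1.68, -0.43], [1.7, -1.26, -0.46]]
```

Call:
move_arm(
  commands=[
    [[-0.35,-0.25,0.09,0,0,0],[-0.59,-0.6,0.16,0,0,0],[-0.7,-1.02,0.19,0,0,0],[-0.67,-1.45,0.18,0,0,0],[-0.49,-1.85,0.13,0,0,0],[-0.2,-2.16,0.05,0,0,0],[0.18,-2.34,-0.05,0,0,0],[0.6,-2.38,-0.16,0,0,0],[0.6,-2.38,-0.16,0,0,0]],
  ],
)

```text
time: 24.58
position: [0.5421, -0.0543, 0.2851]
tool_rot: [0.983, -0.129, 0.13, 0.016]
ft_force: [-1.2, 2.2, 5.5]
grip_width: 0.0174
grip_force: 25.1
```

```bash
python3 m5.py -274.5
```

```text
[-1.2  2.2  5.5] err [-2.3  0.5  1.4] [-0.058, 0.012, 0.035, -0.001, -0.002, -0.001]
hub top 146 [ 0.0007 -0.002   0.0357]
[[0.41, 0.11, -0.11], [0.75, 0.35, -0.2], [1.0, 0.71, -0.27], [1.11, 1.13, -0.3], [1.07, 1.56, -0.29], [0.9, 1.95, -0.24], [0.61, 2.26, -0.16], [0.23, 2.45, -0.06], [-0.19, 2.49, 0.05], [-0.6, 2.38, 0.16], [-0.94, 2.14, 0.25], [-1.18, 1.78, 0.32]]
```

Call:
move_arm(
  commands=[
    [[0.2,0.04,-0.05,0,0,0],[0.41,0.11,-0.11,0,0,0],[0.75,0.35,-0.2,0,0,0],[1.0,0.71,-0.27,0,0,0],[1.11,1.13,-0.3,0,0,0],[1.07,1.56,-0.29,0,0,0],[0.9,1.95,-0.24,0,0,0],[0.61,2.26,-0.16,0,0,0],[0.23,2.45,-0.06,0,0,0],[-0.19,2.49,0.05,0,0,0],[-0.6,2.38,0.16,0,0,0],[-0.6,2.38,0.16,0,0,0]],
  ],
)

```text
time: 26.12
position: [0.4953, -0.1399, 0.2715]
tool_rot: [0.983, -0.129, 0.129, 0.016]
ft_force: [-0.1, 4.4, 5.7]
grip_width: 0.0175
grip_force: 25.1
```

```bash
python3 m5.py -474.5
```

```text
[-0.1  4.4  5.7] err [-0.2  1.1  0.7] [-0.006, 0.028, 0.017, -0.002, 0.002, -0.001]
hub top 127 [ 0.0039 -0.0009  0.0357]
[[-0.35, -0.25, 0.09], [-0.59, -0.6, 0.16], [-0.7, -1.02, 0.19], [-0.67, -1.45, 0.18], [-0.49, -1.85, 0.13], [-0.2, -2.16, 0.05], [0.18, -2.34, -0.05], [0.6, -2.38, -0.16], [1.0, -2.27, -0.27], [1.35, -2.03, -0.36], [1.59, -1.68, -0.43], [1.7, -1.26, -0.46]]
```

Call:
move_arm(
  commands=[
    [[0,0,0,0,0,0],[0,0,0,0,0,0],[0,0,0,0,0,0]],
  ],
  claw=0.3,
)

```text
time: 26.55
position: [0.4953, -0.1412, 0.2711]
tool_rot: [0.983, -0.129, 0.129, 0.017]
ft_force: [0.1, 0.5, -0.1]
grip_width: 0.03
grip_force: 0.0
```

Call:
move_arm(
  commands=[
    [[0,0,-0.3,0,0,0],[0,0,-0.8,0,0,0],[0,0,-1.4,0,0,0],[-0.5,0,-2.2,0,0,0],[-1.0,0,-2.8,0,0,0],[-1.0,0,-2.8,0,0,0]],
  ],
)

```text
time: 27.3
position: [0.4285, -0.123, 0.3707]
tool_rot: [0.983, -0.129, 0.129, 0.017]
ft_force: [0.6, 0.3, 0.3]
grip_width: 0.0306
grip_force: 0.0
```

```bash
sed -i 's/&(L\[...,1\]>0);w/\&(L[...,1]<0.02);w/' m6.py; python3 m6.py; python3 m2.py wrist8
python3 - <<'E'
from h import *
c=dict(np.load("wrist8.npz"));P=pts(c);d=P-C;L=np.stack([d@U,d@Y,d@N],-1);r=np.hypot(L[...,0],L[...,1])
m=(r<.02)&(L[...,2]>.030)&(L[...,2]<.042);c0,n,b=plane(L[m],.001);print("hub top",b.sum(),c0.round(4),n.round(3))
E
sed -n 1p /dev/null
```

```text
scene knob top? 29 [-0.0189 -0.0452  0.0466] [0.0034 0.004  0.0022] -112.7
arm? 56 [-0.0148 -0.0307  0.0073] [0.0055 0.0087 0.002 ] -115.7
hub top 85 [ 0.0008 -0.0001  0.0358] ((-1.4397258758544922, 0.5505580902099609), (26.71698760986328, 28.400171279907227), 63.27665328979492)
side knob top? 82 [-0.0194 -0.0466  0.0467] [0.0044 0.0042 0.0024] -112.6
arm? 132 [-0.0124 -0.0318  0.0072] [0.0058 0.0107 0.0016] -111.3
hub top 174 [ 0.0025 -0.0004  0.0356] ((1.3900752067565918, 0.9765415191650391), (26.091833114624023, 27.530986785888672), 60.677940368652344)
cover 2256 [-0.509731    0.14328212  0.84831866] open -0.03433049699191125 height over H 0.006503582839498711 x -0.019059950620341215
[ 0.16664026 -0.16276139  0.49560041]
hub top 681 [-0.0002 -0.0003  0.0359] [-0.026 -0.008  1.   ]
```

View pics/wrist8.png

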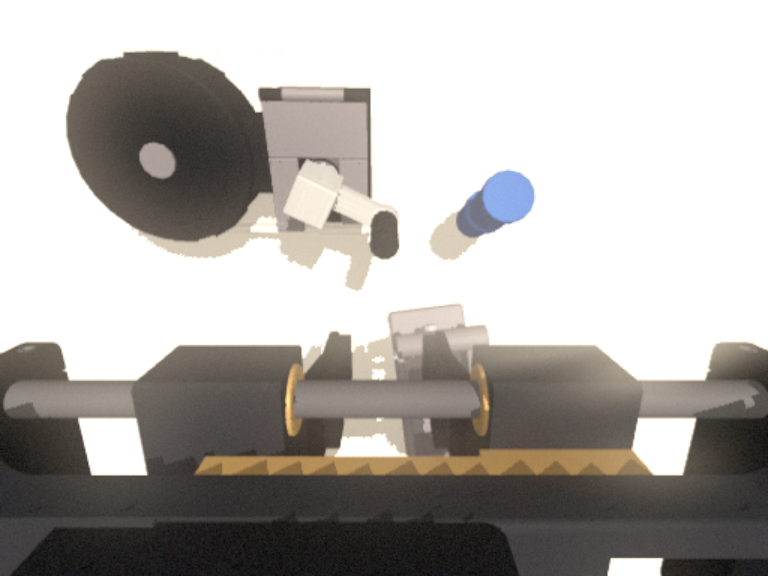

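Wrist view: the crank is home on the shaft (hub (315,195), knob (385,235)), the cover is shut, the canisters at (500,200) are upright, and the gripper is clear of everything. Measured hub top is 35.9 mm above the collar, lean about 0.03 rad.

```bash
python3 -c "
from rig import *
print(hand_in())"
```

```text
the job is handed in; nothing more can be done
None
```

I shut the cover, pushed the crank fully home and wound it about two turns clockwise (about 704° by the cameras, shaft reading estimated at 13.0 rad). The knob slipped out once and I regripped it harder. I then backed the arm clear and handed the job in at about 27 s; the hand-in returned no verdict.

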